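# Put the goat cheese away under the sliding glass door

## Robot

A 6-joint arm with a two-finger parallel gripper is mounted at the origin on a cart in front of the work surface, level with it; the furniture and walls round the work are solid. World frame = base frame: x ahead of the robot, y to its left, z up, the work surface at z = 0. Lengths are in m, angles in rad, forces in N, time in s.
With the tool pointing down it reaches from about 0.35 to 0.85 m from the base axis. Payload 8.1 kg.
Tool frame: the origin (TCP) lies at the very end of the fingers, on their centre line; the grasp point (between the pads) lies 19 mm behind it; z points along the fingers, y is the direction in which the jaws open and shut (so a half turn about z gives the same grasp; the last joint's range is limited). The gripper opens to 93 mm and grips with 3 to 60 N. Pads are 15 mm wide; open, the fingers measure 128 mm over their backs; the gripper's body (75 mm by 188 mm) begins 65 mm behind the grasp point.
Start: joints at [-0.085, 0.13, 1.488, -0, 1.523, -0.085], TCP at [0.6, 0, 0.219] pointing down, gripper open.
Joint ranges: [-2.96, 2.96], [-0.89, 2.26], [0.02, 2.5], [-1.34, 4.48], [0, 2.73], [-2.66, 2.66]. Speed limits (rad/s): [2.39, 2.39, 2.79, 3.14, 3.14, 3.14].

## Interface

Orientations are given as a rotation vector (axis times angle).
In Python, from plant import robot gives the robot as it stands.
- The arm moves only by the tool jog_arm, never from a script. Its argument "commands" is a list of rows, each a list of 3 entries, a list of its own where there are three numbers: the shift along the world's x, y, z scaled (see below), then the turn, a rotation vector about the world's x, y, z scaled (see below), then the closure, from -1 (fully open) to 1 (shut), so that 0 is half open. In form: [[[tx, ty, tz], [ax, ay, az], hand], ...]. A call has 1 to 10 rows; each row is the pose to reach, as a shift and turn from the pose measured when the call began, turning the shorter way round; what a row does not reach only later rows make up. The controller multiplies each number of a shift by 0.6 m and each number of a turn by 2 pi rad. A row lasts 1/8 s, in which the tool goes at most 62.5 mm and 10.7 degrees, less where a joint would pass 70% of its speed; a pose out of reach is approached as far as the arm can. A call with a number of a shift or a turn outside -1 to 1 is refused whole. A call with a gripper value outside its range is refused whole. The fingers move at their own pace and stop on an object; "newtons" is the grip in N (left out, the last holds). Time passes only in rows, so rows that repeat a pose let the fingers close. It gives the time, the measured TCP pose, the force and the opening at its end, in the units of the state.
- robot.read_state(): the state, without advancing time (a new reading comes with each control period).
- robot.read_camera(name): name is "scene" or "side" or "wrist"; returns a dict with "pixels" (400x640x3 uint8, red, green, blue), "fovy" (degrees; the focal length in pixels is half the picture's height over the tangent of half this angle, whatever the lens; pixels are square), "cx", "cy" (the principal point, pixels), "distortion" ([k1, k2, p1, p2, k3] as OpenCV has them; the pictures are not rectified), "rvec" (rotation vector, rad) and "tvec" (3), from world to camera coordinates, as OpenCV has them; the wrist camera has in their place "tool_from_camera" (4x4, takes a point from camera to tool coordinates, whose origin is the TCP and whose axes are the flange's). Camera axes: x right, y down, z forward; pixel columns grow to the right and rows downward; lengths in m; the calibration is good to about 2 mm. A picture is of the moment at which its call begins: read the wrist's pose just before it. There is no depth.
- robot.close_job(): hands the job in, once; it reports no verdict.
Trained networks look in the newest picture that a camera, given by its name, has taken for a name from the list of things; names that differ only in an ending like _2 or _b are one class to them, and where a whole thing is asked for, a point or a joint stands for the part that bears it (a point fixed in the world has none). Each returns a list of dicts, best first, with "p" (0 to 1); they miss things now and then, are a little off and sometimes report something else, mostly with a low value. They report only what shows in the picture. A call takes as long as a camera call. They do not tell look-alikes from the thing itself.
- robot.trace(camera, name): "pixels" (400x640 bool, what is visible of it) and "uv" ([column, row] in pixels, amid what is visible of it).
The state is a dict: "t": time; "q": joint angles; "dq": joint speeds; "joint_torque": joint torques, N m; "tool_pos": TCP position; "orientation": TCP orientation; "force": force on the tool from outside, world axes, zero at the start; "wrist_torque": the same for the moment, N m; "opening": finger opening in m.
Only numpy, scipy, OpenCV 4.12 (cv2) and the standard library are available. Lean on these libraries where they do the work, as an engineer would, in place of code of your own. Each camera call takes 0.05 s, during which the arm holds its last target.

## Task

The drum-shaped goat cheese left out at the front of the counter, beside the grey block and the pointed pyramid to the left of the half wheels, belongs in the low steel chest with the two like it. Slide the chest's glass door wide open by its grip rib, set the cheese down gently on the wooden floor inside so that it stands upright, let go of it, and then slide the door back until it is fully shut against its end frame. Do not slam the door, and leave the other cheeses, inside and outside the chest, standing where they are.

Things in the scene. Friction and masses are not known exactly. Their poses are not given: they have to be found in the camera images.
- drum: The cheese to put away: a pale, wrinkled, upright drum, 64 mm across and 72 mm tall, 0.15 to 0.28 kg, firm; standing at the front of the slate, left of the half wheels, in one of three places with the grey block and the pyramid (rows of its kind far back are stock). Origin at the centre of its underside, z up when upright.
- chest: Low steel chest, fixed, 200 mm deep (x) by 280 wide (y). Origin: centre of its underside on the counter; x to its rear, y along the door's track to the left, z up. Inside 182 x 260 mm, floor at z = 30 mm. Its glass top slopes up 6 deg to the rear: walls end at z = 105 mm in front, 127 at the rear, rails and end caps 18 mm above that. The right half (y below 0.008) is covered by a fixed pane.
- guard_door (a joint): Travel of the glass door over the left half, in m: 0 = shut against the left end frame, 0.120 = fully open; it grows as the door slides to the chest's right (-y), over the fixed pane. May start a little ajar. No latch; stays where left; 0.7 kg; about 2 N slide it (4 N briskly).
- door_grip (a point): Middle of the grip rib on the door's left edge, at the height to push or pinch it. The rib is an upright aluminium bar, 110 mm long along the chest's x (rising 6 deg to the rear), 7 mm thick, with an 11 mm round bead on top. The bead's top is 8 mm above this point, the door's frame 12 mm below it. Door shut: 0.112 m left (+y) of the chest's origin. Axes as the chest's.
- well_floor (a point): Point on the chest's flat wooden floor under the middle of the door's opening, 66 mm left (+y) of the chest's origin, 30 mm above the counter: a clear place for the cheese. Axes as the chest's. With the door fully open the clear opening above reaches 60 mm left and 58 mm right of this point, and 86 mm to front and rear.
- stock_drum_a: One of the two like cheeses inside the chest, under the fixed pane at the right, towards the rear: 63 mm across, 72 mm tall. Origin at the centre of its underside. Leave it.
- stock_drum_b: The other like cheese inside the chest, under the fixed pane at the right, towards the front: 63 mm across, 72 mm tall. Origin at the centre of its underside. Leave it.
- ash_block: Grey truncated pyramid cheese on the slate, 57 x 63 mm at the foot, 56 mm tall. Origin at the centre of its underside. Leave it.
- pyramid: Pale, tall, pointed pyramid cheese on the slate, 76 x 79 mm at the foot, 81 mm tall. Origin at the centre of its underside. Leave it.
Things that resemble listed ones, but are neither listed nor needed, are in the scene too. Leave any orange or red look-alike of the drum alone.

How it is judged:
By the outcome, as a careful person would: the job done as asked, in the order asked, and still so for the second after the job is handed in, with the robot touching nothing.
It also fails if it takes over 72 s, if anything falls off the work surface, if the arm or the gripper's body presses on something with over 40 N, if the wrist force passes 120 N, or if a joint passes its speed limit or range.

## Working session

There is one attempt and no reset: what is moved stays moved. The work goes in short steps, Python scripts to look and compute and a tool call to move; the robot and the scene stay as the last step left them, time stands still between calls to the robot, and variables do not carry over. Pictures are saved under pics/ and viewed, and the job is handed in when it is done.

Besides the shell and the picture viewer there is one more tool, called as name(argument=value, ...) on one line, values as JSON. jog_arm: Moves the arm, as the interface text tells. Shifts and turns lie within -1 to 1; 1 stands for 0.6 m of shift or 2 pi rad of turn. Its arguments: {"type":"object","properties":{"commands":{"type":"array"},"newtons":{"type":"number"}},"required":["commands"]}

```bash
ls; mkdir -p pics
cat > h.py <<'E'
import numpy as np, cv2, json
from plant import robot
def cam(name):
    st=robot.read_state(); c=robot.read_camera(name)
    f=200/np.tan(np.radians(c["fovy"])/2)
    K=np.array([[f,0,c["cx"]],[0,f,c["cy"]],[0,0,1]])
    if name=="wrist":
        T=np.eye(4); T[:3,:3]=cv2.Rodrigues(np.array(st["orientation"],float))[0]; T[:3,3]=st["tool_pos"]
        M=np.linalg.inv(T@np.array(c["tool_from_camera"]))
    else:
        M=np.eye(4); M[:3,:3]=cv2.Rodrigues(np.array(c["rvec"],float))[0]; M[:3,3]=np.ravel(c["tvec"])
    return dict(px=c["pixels"],K=K,D=np.array(c["distortion"],float),M=M)
def ray(c,uv):
    p=cv2.undistortPoints(np.array([[uv]],float),c["K"],c["D"])[0,0]
    R=c["M"][:3,:3]; o=-R.T@c["M"][:3,3]; d=R.T@np.array([p[0],p[1],1.])
    return o,d/np.linalg.norm(d)
def atz(c,uv,z):
    o,d=ray(c,uv); return o+d*(z-o[2])/d[2]
def proj(c,P):
    P=np.atleast_2d(np.array(P,float))
    return cv2.projectPoints(P,cv2.Rodrigues(c["M"][:3,:3])[0],c["M"][:3,3],c["K"],c["D"])[0][:,0]
def save(n,px): cv2.imwrite("pics/"+n+".png",np.ascontiguousarray(px[...,::-1]))
E
python3 - <<'E'
from h import *
np.set_printoptions(precision=4,suppress=True)
print(robot.read_state())
for n in("scene","side","wrist"):
    c=cam(n); save(n+"0",c["px"]); o=-c["M"][:3,:3].T@c["M"][:3,3]; print(n,o,c["M"][2,:3],c["K"][0,0])
    for k in("drum","chest","guard_door","door_grip","stock_drum_a","ash_block","pyramid","well_floor"):
        try:
            r=robot.trace(n,k); print(k,[(round(x["p"],2),np.round(x["uv"]).tolist(),int(x["pixels"].sum())) for x in r[:6]])
        except Exception as e: print(k,e)
E
```

```text
pics
{'t': 0.0, 'q': array([-0.0854,  0.1311,  1.4893,  0.    ,  1.523 , -0.0854]), 'dq': array([-0.0001, -0.0002,  0.0008,  0.0014,  0.0009,  0.0015]), 'joint_torque': array([ -0.0016, -55.9853, -49.1756,   0.0767,   0.0359,  -0.0003]), 'tool_pos': array([0.5994, 0.0001, 0.2176]), 'orientation': array([-2.2205, -2.2204,  0.0018]), 'force': array([-0.3535,  0.5264,  0.1815]), 'wrist_torque': array([-0.0411, -0.0229, -0.0321]), 'opening': 0.0928694882973331}
scene [-0.2381 -0.6976  0.9131] [ 0.6058  0.526  -0.5969] 454.60582347966016
drum [(0.93, [222.0, 168.0], 382), (0.76, [232.0, 190.0], 401), (0.56, [284.0, 192.0], 420)]
chest [(0.73, [415.0, 258.0], 10347)]
guard_door [(0.58, [401.0, 239.0], 2884), (0.33, [281.0, 230.0], 438)]
door_grip [(0.87, [401.0, 234.0], 2869)]
stock_drum_a []
ash_block [(0.67, [280.0, 228.0], 428)]
pyramid [(0.83, [248.0, 213.0], 628)]
well_floor [(0.92, [412.0, 263.0], 10537)]
side [0.0716 0.5682 1.4406] [ 0.3204 -0.3677 -0.873 ] 507.1296427717036
drum [(0.98, [220.0, 310.0], 510), (0.73, [263.0, 296.0], 381), (0.7, [264.0, 240.0], 388)]
chest [(0.91, [366.0, 166.0], 1142)]
guard_door [(0.63, [352.0, 114.0], 64)]
door_grip [(0.39, [351.0, 114.0], 66)]
stock_drum_a []
ash_block [(0.9, [320.0, 240.0], 318), (0.48, [352.0, 114.0], 75)]
pyramid [(0.85, [297.0, 272.0], 598), (0.52, [323.0, 240.0], 387)]
well_floor [(0.9, [367.0, 163.0], 1236)]
wrist [0.6003 0.0741 0.3849] [-0.0006 -0.2694 -0.963 ] 275.89747794739475
drum [(0.82, [324.0, 22.0], 2480)]
chest [(0.77, [275.0, 333.0], 6591)]
guard_door []
door_grip []
stock_drum_a []
ash_block [(0.82, [232.0, 122.0], 2211)]
pyramid [(0.68, [214.0, 22.0], 3001)]
well_floor [(0.96, [275.0, 331.0], 6552)]
```

View pics/scene0.png

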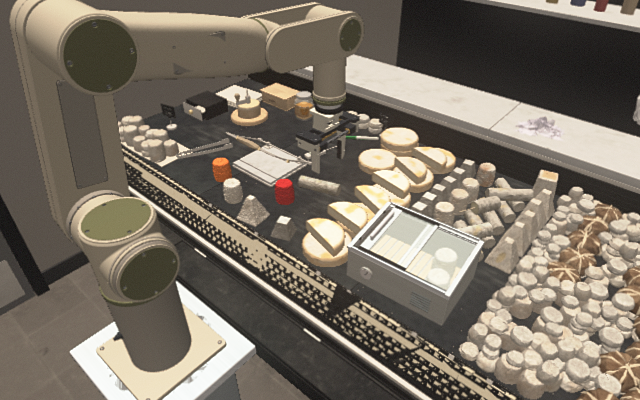

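View pics/side0.png

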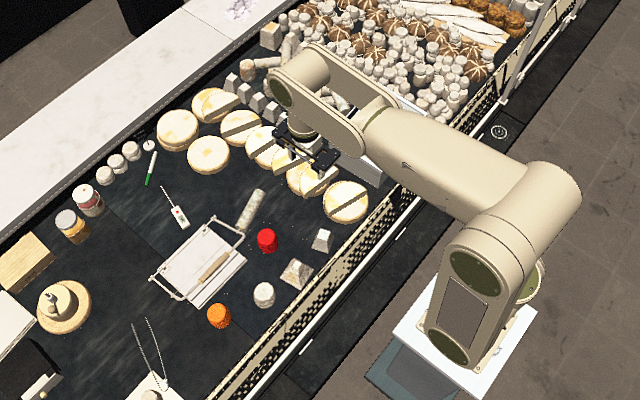

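View pics/wrist0.png

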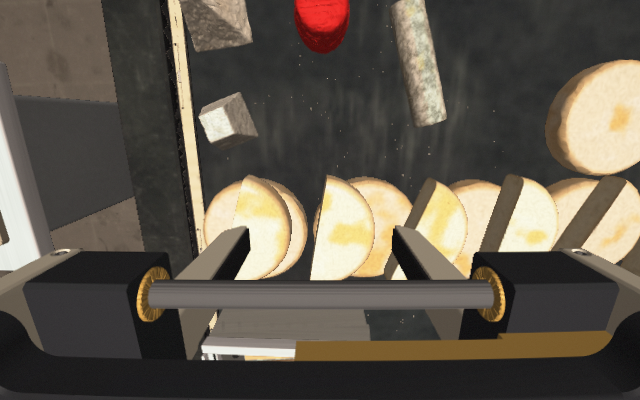

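The scene view has three drum-shaped candidates: orange (222,168), white (232,190) and red (284,192). The stock rows are further back. I'm choosing the white one, at side view (264,295), and will check it in a crop.

Run:
```python
from h import *
np.set_printoptions(precision=4,suppress=True)
cs={}
for n in("scene","side"):
    c=cam(n); cs[n]=c
    for k in("drum","ash_block","pyramid"):
        for x in robot.trace(n,k):
            z={"drum":.036,"ash_block":.025,"pyramid":.03}[k]
            m=x["pixels"]; print(n,k,round(x["p"],2),atz(c,x["uv"],z)[:2],np.round(c["px"][m].mean(0)))
            if k=="drum":
                ys,xs=np.nonzero(m); print("   bbox",xs.min(),xs.max(),ys.min(),ys.max())
c=cs["scene"]["px"]
a=cv2.resize(c[190:325,330:500],None,fx=4.7,fy=4.4,interpolation=cv2.INTER_CUBIC); save("chest",a)
b=np.hstack([cv2.resize(c[150:250,200:300],(400,400)),cv2.resize(cs["side"]["px"][220:340,200:320],(400,400))]); save("drums",b)
```

```text
scene drum 0.96 [0.5528 0.4408] [174.  97.  54.]
   bbox 213 231 158 181
scene drum 0.61 [0.5889 0.1785] [151.  52.  47.]
   bbox 275 294 179 204
scene drum 0.56 [0.5055 0.3261] [162. 150. 133.]
   bbox 224 242 178 203
scene ash_block 0.96 [0.4722 0.0622] [129. 121. 109.]
scene pyramid 0.67 [0.4586 0.1987] [153. 139. 123.]
side drum 0.94 [0.4939 0.329 ] [212. 204. 187.]
   bbox 253 274 283 307
side drum 0.86 [0.556  0.4404] [216. 124.  46.]
   bbox 207 230 303 327
side drum 0.55 [0.6052 0.1899] [198.  37.  35.]
   bbox 257 277 229 252
side ash_block 0.69 [0.4828 0.0675] [169. 162. 150.]
side pyramid 0.67 [0.466  0.2047] [192. 178. 155.]
```

View pics/chest.png

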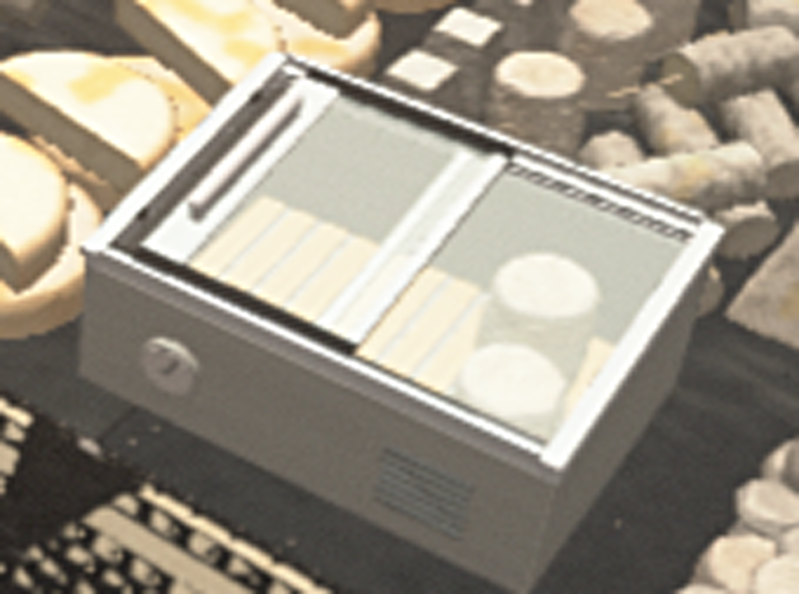

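View pics/drums.png

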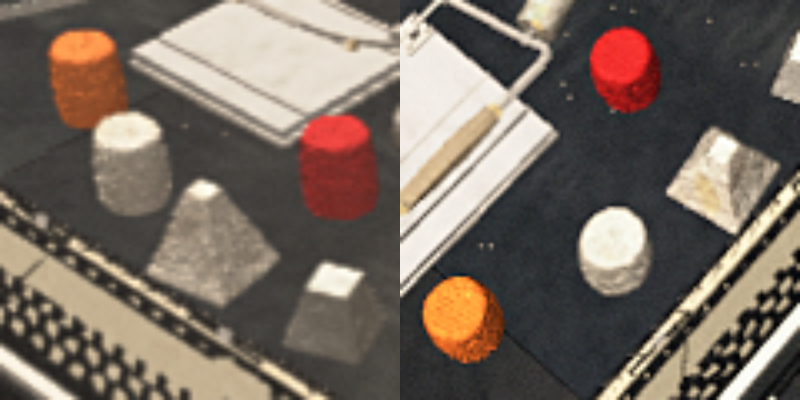

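```bash
cat > chest.py <<'E'
from h import *
from scipy.optimize import least_squares
c=cam("scene")
f=lambda u,v:(330+u/4.7-.4,190+v/4.4-.4)
obs=np.array([f(90,252),f(553,466),f(281,58),f(720,228),f(527,590),f(80,374)])
mod=np.array([[-.1,.14,.123],[-.1,-.14,.123],[.1,.14,.145],[.1,-.14,.145],[-.1,-.14,0],[-.1,.14,0]])
def W(p,m):
    cc,s=np.cos(p[2]),np.sin(p[2]); m=np.atleast_2d(np.array(m,float))
    return np.c_[p[0]+cc*m[:,0]-s*m[:,1],p[1]+s*m[:,0]+cc*m[:,1],m[:,2]]
if __name__=="__main__":
    np.set_printoptions(precision=4,suppress=True)
    r=least_squares(lambda p:(proj(c,W(p,mod))-obs).ravel(),[.5,-.2,0])
    p=r.x; print(p,np.degrees(p[2])); print(r.fun.reshape(-1,2))
    im=cv2.resize(c["px"][190:325,330:500],None,fx=4.7,fy=4.4,interpolation=cv2.INTER_CUBIC)
    def line(a,b,col):
        q=proj(c,W(p,[a,b])); q=[(int((u-330+.4)*4.7),int((v-190+.4)*4.4)) for u,v in q]; cv2.line(im,q[0],q[1],col,1)
    for i,j in((0,1),(0,2),(1,3),(2,3),(0,5),(5,4),(4,1)): line(mod[i],mod[j],(255,0,0))
    t=np.tan(np.radians(6))
    for zb,col in((.134,(0,255,0)),(.142,(0,0,255)),(.150,(255,0,255))):
        line([-.055,.112,zb-.055*t],[.055,.112,zb+.055*t],col)
    save("fit",im)
E
python3 chest.py
```

```text
[ 0.5682 -0.318   0.059 ] 3.3827413677061116
[[-1.0943 -3.3243]
 [ 1.8354 -1.2504]
 [-0.9243 -3.3203]
 [ 1.6733 -1.4729]
 [-1.2416  4.6043]
 [-0.5369  2.3901]]
```

View pics/fit.png

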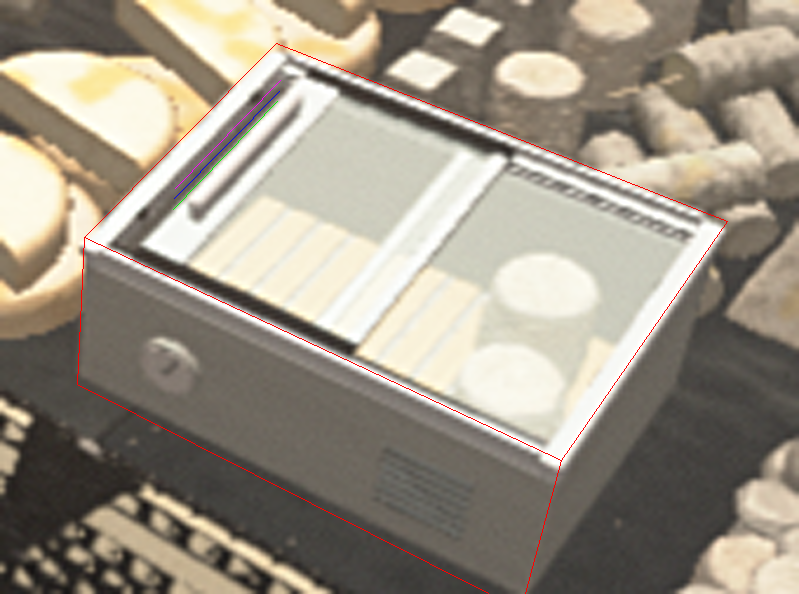

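Run:
```python
from chest import *
np.set_printoptions(precision=4,suppress=True)
def m2(q):
    m=mod.copy(); m[:4,2]+=q[3]; m[4:,2]+=q[4]; return m
for fix in (0,1,2):
    def fun(q):
        q=q.copy()
        if fix==0:q[4]=0
        if fix==1:q[3]=0
        return (proj(c,W(q,m2(q)))-obs).ravel()
    r=least_squares(fun,[.55,-.3,.05,0,0]); print(fix,r.x,r.cost); print(r.fun.reshape(-1,2).round(1).tolist())
```

```text
0 [ 0.58   -0.3125  0.065  -0.0199  0.    ] 2.438651895386136
[[-0.2, -0.6], [1.1, 0.3], [-1.1, -0.3], [-0.1, 0.8], [-0.5, 0.3], [0.6, -0.7]]
1 [ 0.5618 -0.3209  0.062   0.      0.0217] 10.702340012825571
[[-1.7, -1.4], [1.9, 1.0], [-1.5, -1.8], [1.6, 0.2], [0.2, 1.2], [-0.9, -1.2]]
2 [ 0.5827 -0.3113  0.0653 -0.0225 -0.0038] 2.2986729982156477
[[0.0, -0.6], [1.0, 0.1], [-1.1, -0.2], [-0.3, 0.8], [-0.6, 0.3], [0.8, -0.5]]
```

jog_arm(commands=[[[-0.033, -0.45, 0.13], [0, 0, 0], -1], [[-0.033, -0.45, 0.13], [0, 0, 0], -1], [[-0.033, -0.45, 0.13], [0, 0, 0], -1], [[-0.033, -0.45, 0.13], [0, 0, 0], -1], [[-0.033, -0.45, 0.13], [0, 0, 0], -1], [[-0.033, -0.45, 0.13], [0, 0, 0], -1], [[-0.033, -0.45, 0.13], [0, 0, 0], -1]])

```text
t: 2.72
tool_pos: [0.5802, -0.2693, 0.2962]
orientation: [-2.221, -2.221, -0.0]
force: [-0.5, 0.4, -0.3]
opening: 0.093
```

Run:
```python
from h import *
np.set_printoptions(precision=4,suppress=True)
c=cam("wrist"); save("w1",c["px"]); np.savez("w1.npz",**c); s=robot.read_state(); print(s["t"],s["tool_pos"],s["orientation"],s["dq"])
print([(x["p"],x["uv"]) for x in robot.trace("wrist","door_grip")])
from chest import W
p=[.58,-.3125,.065]
im=c["px"].copy()
t=np.tan(np.radians(6))
def line(a,b,col):
    q=proj(c,W(p,[a,b])).astype(int); cv2.line(im,tuple(map(int,q[0])),tuple(map(int,q[1])),col,1)
for s,col in ((0.,(255,0,0)),(.018,(0,255,0))):
    P=[[-.1,.14,.105+s],[-.1,-.14,.105+s],[.1,-.14,.127+s],[.1,.14,.127+s]]
    for i in range(4): line(P[i],P[(i+1)%4],col)
save("w1o",im)
```

```text
2.775 [ 0.5803 -0.2688  0.296 ] [-2.2196 -2.2217 -0.0002] [ 0.0116 -0.0025  0.0052 -0.0018  0.0015 -0.0036]
[(0.8, [308.9, 181.9])]
```

View pics/w1o.png

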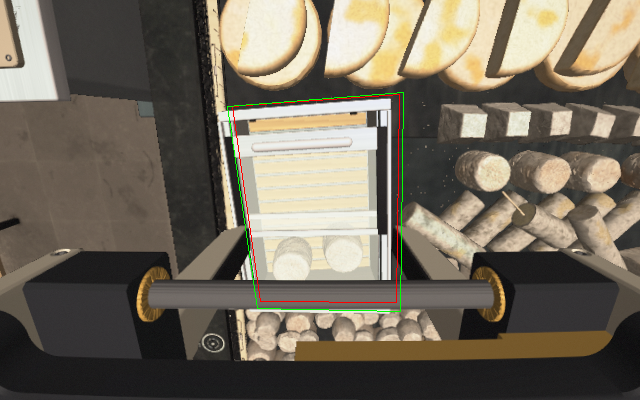

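View pics/w1.png

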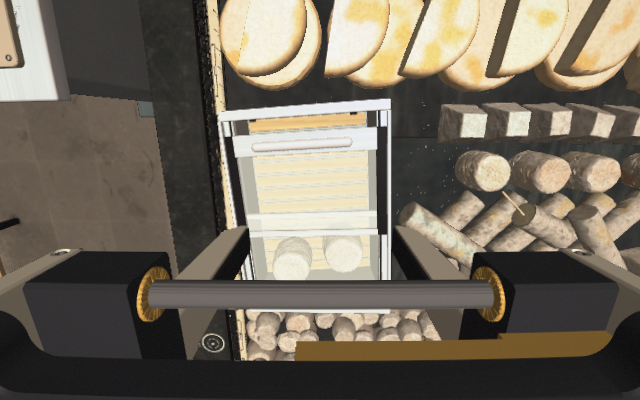

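Run:
```python
from h import *
px=np.load("w1.npz")["px"]
save("w1c",cv2.resize(px[85:245,205:405],None,fx=4,fy=3.75,interpolation=cv2.INTER_CUBIC))
```

```text
(no output)
```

View pics/w1c.png

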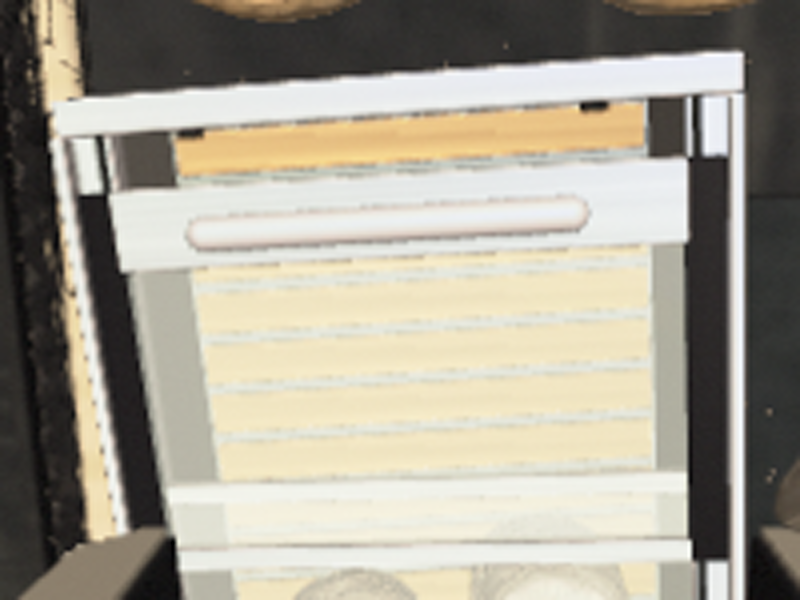

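```bash
cat > fit2.py <<'E'
from h import *
from chest import W,obs,mod
from scipy.optimize import least_squares
np.set_printoptions(precision=4,suppress=True)
c=cam("scene"); w=np.load("w1.npz")
g=lambda u,v:(205+u/4-.4,85+v/3.75-.4)
f=lambda u,v:(330+u/4.7-.4,190+v/4.4-.4)
wobs=np.array([g(55,103),g(742,53),g(188,233),g(588,213)])
sr=np.array([f(193,212),f(298,99)])
t=np.tan(np.radians(6))
def model(q):
    m=mod.copy(); m[:4,2]=np.where(m[:4,0]<0,.105,.127)+q[3]; m[4:,2]+=q[6]
    b=np.array([[-.055,q[4],q[5]-.055*t],[.055,q[4],q[5]+.055*t]]); return m,b
def fun(q,full=False):
    m,b=model(q)
    r=[proj(c,W(q,m))-obs, proj(w,W(q,np.r_[m[[0,2]],b]))-wobs, proj(c,W(q,b))-sr]
    return r if full else np.r_[np.vstack(r).ravel(),q[6]/.003]
if __name__=="__main__":
    r=least_squares(fun,[.57,-.32,.06,.0,.1,.14,0],loss='soft_l1'); print(r.x,r.cost)
    for x in fun(r.x,True): print(x.round(1).tolist())
    np.save("p.npy",r.x)
E
python3 fit2.py
```

```text
[ 0.5663 -0.3186  0.0663  0.012   0.0973  0.1448  0.0115] 13.10375869307003
[[-1.4, -0.8], [1.7, 1.0], [-1.7, -1.2], [1.0, 0.4], [-0.2, 2.1], [-0.6, 0.3]]
[[0.0, -0.1], [-0.8, -0.0], [4.1, 0.0], [-0.1, -0.4]]
[[0.7, -0.8], [0.3, -0.1]]
```

jog_arm(commands=[[[-0.034, 0.123, -0.16], [0, 0, 0.0105], 1], [[-0.034, 0.123, -0.16], [0, 0, 0.0105], 1], [[-0.034, 0.123, -0.16], [0, 0, 0.0105], 1], [[-0.034, 0.123, -0.16], [0, 0, 0.0105], 1], [[-0.034, 0.123, -0.16], [0, 0, 0.0105], 1]], newtons=20)

```text
t: 3.6
tool_pos: [0.5619, -0.1963, 0.2034]
orientation: [2.143, 2.292, 0.002]
force: [0.1, -0.7, 0.7]
opening: 0.0478
```

Run:
```python
from h import *
np.set_printoptions(precision=4,suppress=True)
s=robot.read_state(); print(s["tool_pos"],s["orientation"],s["opening"])
for n in ("wrist","scene"):
    c=cam(n); save(n+"2",c["px"]); np.savez(n+"2.npz",**c)
    if n=="scene": save("s2c",cv2.resize(c["px"][120:320,310:510],(800,600)))
```

```text
[ 0.5619 -0.1963  0.2034] [2.1426 2.2915 0.0023] 0.047758196341467704
```

View pics/wrist2.png

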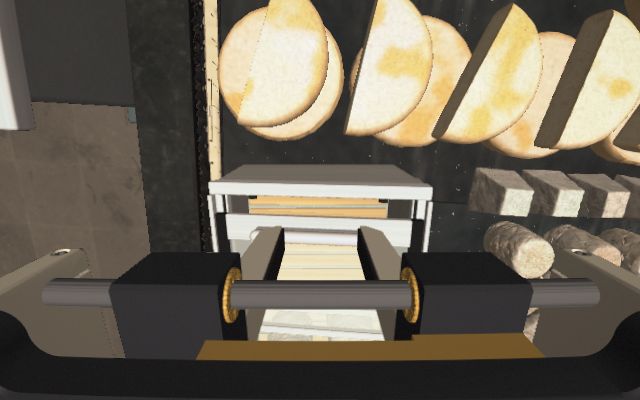

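View pics/s2c.png

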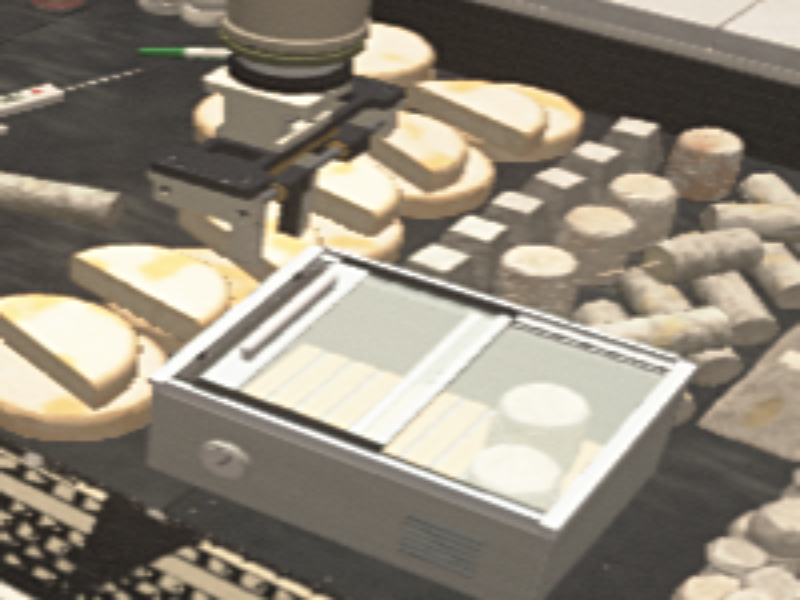

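Run:
```python
from h import *
px=np.load("wrist2.npz")["px"]
save("w2c",cv2.resize(px[155:275,200:440],None,fx=3.3,fy=5,interpolation=cv2.INTER_CUBIC))
```

```text
(no output)
```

View pics/w2c.png

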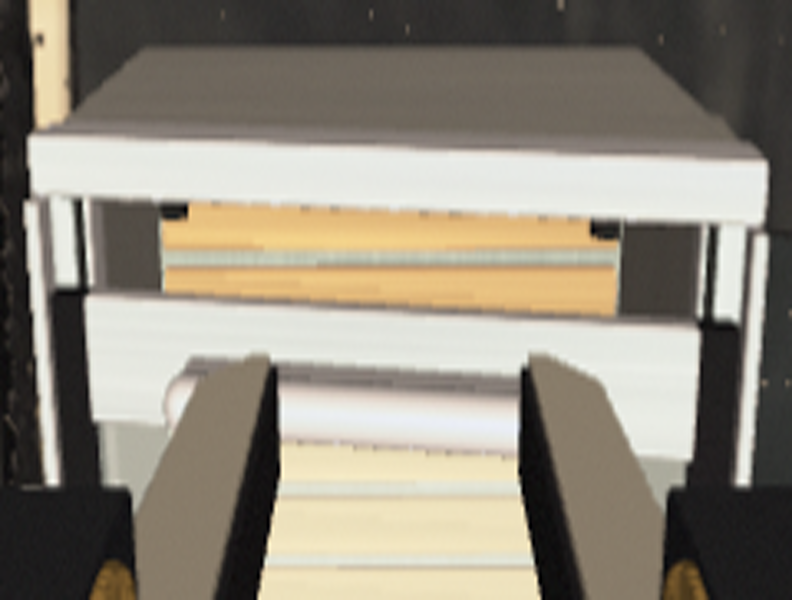

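```bash
cat > fit3.py <<'E'
from fit2 import *
w2=np.load("wrist2.npz")
h=lambda u,v:(200+u/3.3-.4,155+v/5-.4)
o2=np.array([h(30,138),h(767,160),h(145,47),h(640,47)])
def fun3(q,full=False):
    x=q[7]; hz=lambda X:.116+q[3]+X*t
    caps=[[-x,.14,hz(-x)],[x,.14,hz(x)]]; bot=[[-.1,.14,0],[.1,.14,0]]
    b=[[-q[6],q[4],q[5]-q[6]*t],[q[6],q[4],q[5]+q[6]*t]]
    mid=[[.0,q[4],q[5]],]
    r=[proj(w,W(q,caps+b))-wobs, proj(w2,W(q,caps+bot))-o2,]
    # bead row at column 321
    pb=proj(w2,W(q,b)); k=(321.2-pb[0,0])/(pb[1,0]-pb[0,0]); r.append(np.array([[pb[0,1]+k*(pb[1,1]-pb[0,1])-237.4,0]]))
    return r if full else np.r_[np.vstack(r).ravel(),(x-.1)/.002]
r=least_squares(fun3,[.567,-.318,.066,.015,.097,.145,.055,.1]); print(r.x,r.cost)
for a in fun3(r.x,True): print(a.round(1).tolist())
np.save("p3.npy",r.x); q=r.x
for n,P in(("rib",[0,q[4],q[5]]),("shut",[0,.112,q[5]]),("well",[0,.066,.03])): print(n,W(q,P))
E
python3 fit3.py
```

```text
[ 0.5662 -0.3189  0.0654  0.01    0.0983  0.1498  0.0564  0.1013] 7.817742511518278
[[-0.5, 0.2], [-0.2, 0.4], [1.8, -0.2], [1.6, -0.7]]
[[0.2, -0.3], [-0.3, 0.7], [-0.7, -0.9], [-2.4, -0.8]]
[[0.5, 0.0]]
rib [[ 0.5597 -0.2208  0.1498]]
shut [[ 0.5588 -0.2072  0.1498]]
well [[ 0.5618 -0.2531  0.03  ]]
```

jog_arm(commands=[[[0, 0.004, -0.05], [0, 0, 0], 1], [[0, 0.004, -0.08], [0, 0, 0], 1], [[0, 0.004, -0.1], [0, 0, 0], 1], [[0, 0.004, -0.102], [0, 0, 0], 1], [[0, 0.004, -0.102], [0, 0, 0], 1]])

```text
t: 4.42
tool_pos: [0.5612, -0.1937, 0.1413]
orientation: [2.144, 2.292, 0.002]
force: [-0.4, 0.3, 0.7]
opening: 0.0002
```

Run:
```python
from h import *
s=robot.read_state(); print(s["tool_pos"],s["force"])
c=cam("scene"); save("s3c",cv2.resize(c["px"][160:280,330:490],(800,600),interpolation=cv2.INTER_CUBIC))
```

```text
[ 0.56124741 -0.19371079  0.14127575] [-0.40267454  0.33544437  0.71419201]
```

View pics/s3c.png

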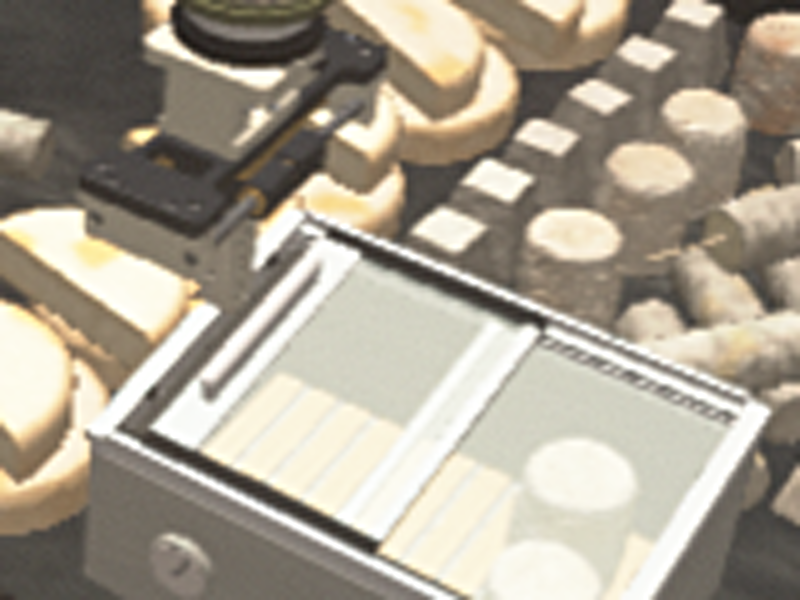

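jog_arm(commands=[[[0.0008, -0.012, 0], [0, 0, 0], 1], [[0.0016, -0.022, 0], [0, 0, 0], 1], [[0.002, -0.03, 0], [0, 0, 0], 1], [[0.003, -0.04, 0], [0, 0, 0], 1], [[0.004, -0.052, 0], [0, 0, 0], 1], [[0.005, -0.065, 0], [0, 0, 0], 1], [[0.006, -0.078, 0], [0, 0, 0], 1], [[0.007, -0.091, 0], [0, 0, 0], 1], [[0.008, -0.104, 0], [0, 0, 0], 1], [[0.009, -0.117, 0], [0, 0, 0], 1]])

```text
t: 5.72
tool_pos: [0.5666, -0.2645, 0.1414]
orientation: [2.144, 2.292, 0.001]
force: [-1.9, 2.7, 1.3]
opening: 0.0004
```

Run:
```python
from h import *
s=robot.read_state(); print(s["tool_pos"],s["force"],s["t"])
c=cam("scene"); save("s4c",cv2.resize(c["px"][180:300,330:490],(800,600),interpolation=cv2.INTER_CUBIC))
```

```text
[ 0.56664781 -0.26449184  0.14137829] [-1.8710447   2.66580053  1.30371906] 5.725
```

View pics/s4c.png

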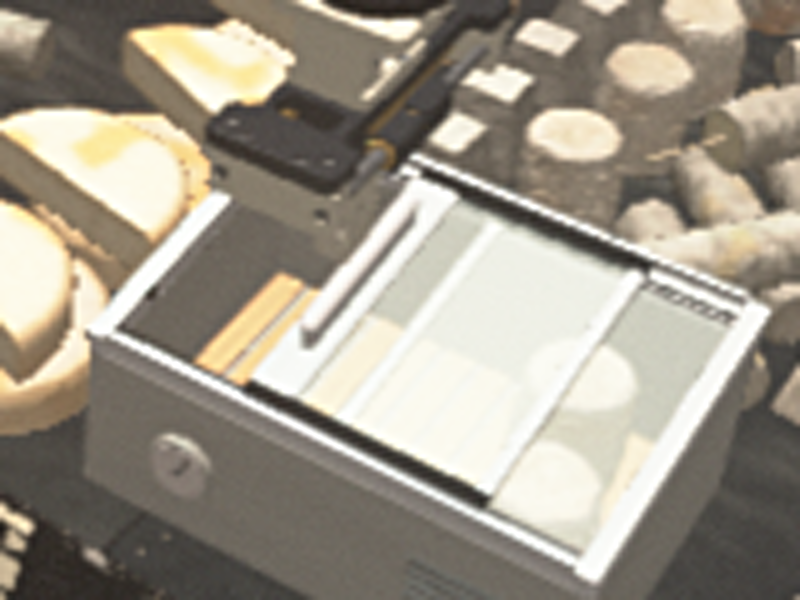

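jog_arm(commands=[[[0.001, -0.012, 0], [0, 0, 0], 1], [[0.002, -0.024, 0], [0, 0, 0], 1], [[0.002, -0.036, 0], [0, 0, 0], 1], [[0.003, -0.047, 0], [0, 0, 0], 1], [[0.004, -0.056, 0], [0, 0, 0], 1], [[0.004, -0.064, 0], [0, 0, 0], 1], [[0.005, -0.07, 0], [0, 0, 0], 1], [[0.005, -0.075, 0], [0, 0, 0], 1], [[0.005, -0.08, 0], [0, 0, 0], 1], [[0.005, -0.082, 0], [0, 0, 0], 1]])

```text
t: 7.02
tool_pos: [0.5698, -0.3114, 0.1414]
orientation: [-2.144, -2.295, -0.006]
force: [-3.0, 18.1, 7.0]
opening: 0.0005
```

jog_arm(commands=[[[0, 0.015, 0], [0, 0, 0], 1], [[0, 0.015, 0.08], [0, 0, 0], 1], [[0, 0.015, 0.18], [0, 0, 0], 0], [[-0.02, 0.11, 0.18], [0, 0, 0], -1], [[-0.03, 0.2, 0.18], [0, 0, 0], -1], [[-0.04, 0.3, 0.18], [0, 0, 0], -1], [[-0.05, 0.4, 0.18], [0, 0, 0], -1], [[-0.06, 0.5, 0.18], [0, 0, 0], -1], [[-0.07, 0.6, 0.18], [0, 0, 0], -1], [[-0.08, 0.7, 0.18], [0, 0, 0], -1]])

```text
t: 8.28
tool_pos: [0.5215, 0.1101, 0.2498]
orientation: [2.145, 2.294, 0.007]
force: [0.2, -0.3, 1.1]
opening: 0.0756
```

Run:
```python
from h import *
s=robot.read_state(); print(s["tool_pos"],s["force"],s["t"])
c=cam("scene"); save("s5c",cv2.resize(c["px"][150:330,280:520],(800,600),interpolation=cv2.INTER_CUBIC))
c=cam("side"); save("side5",c["px"])
for x in robot.trace("side","drum"): print(x["p"],x["uv"],atz(c,x["uv"],.036))
```

```text
[0.52151645 0.110137   0.2497572 ] [ 0.17635177 -0.26293324  1.14945998] 8.275
0.9 [220.4, 315.0] [0.54736542 0.44373118 0.036     ]
0.84 [263.9, 295.1] [0.49265139 0.32100328 0.036     ]
0.7 [266.4, 240.7] [0.60315544 0.19030897 0.036     ]
```

View pics/s5c.png

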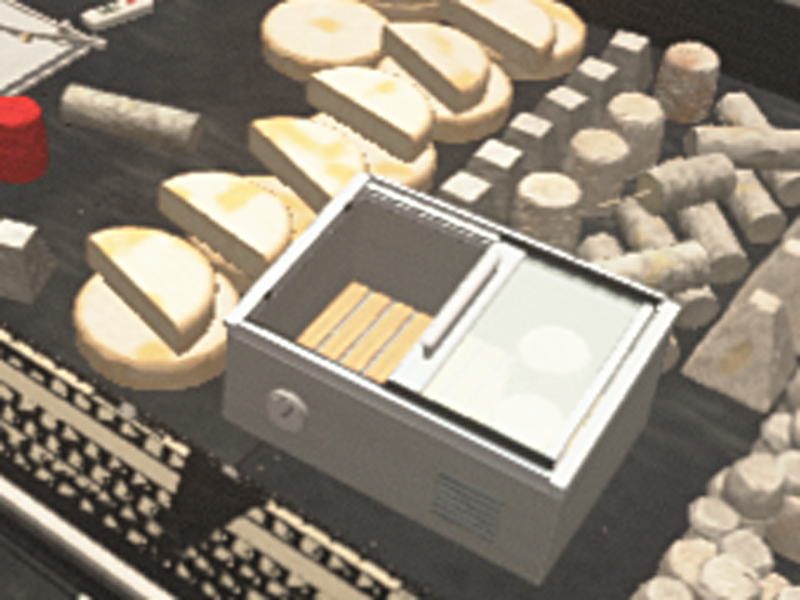

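View pics/side5.png

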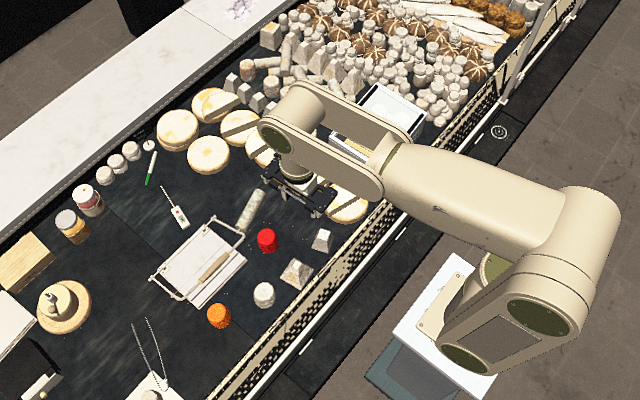

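jog_arm(commands=[[[-0.013, 0.1, 0], [0, 0, 0], -1], [[-0.026, 0.2, 0], [0, 0, 0], -1], [[-0.039, 0.25, 0], [0, 0, 0], -1], [[-0.039, 0.25, 0], [0, 0, 0], -1], [[-0.039, 0.25, 0], [0, 0, 0], -1]])

```text
t: 9.05
tool_pos: [0.4986, 0.2595, 0.2496]
orientation: [2.141, 2.299, 0.006]
force: [0.6, -0.3, -0.7]
opening: 0.0932
```

Run:
```python
from h import *
np.set_printoptions(precision=4,suppress=True)
s=robot.read_state(); print(s["tool_pos"],s["force"],s["t"])
c=cam("wrist"); save("w6",c["px"]); np.savez("w6.npz",**c)
for x in robot.trace("wrist","drum"):
    m=x["pixels"]; ys,xs=np.nonzero(m)
    print(x["p"],x["uv"],atz(c,x["uv"],.036),c["px"][m].mean(0),xs.min(),xs.max(),ys.min(),ys.max())
```

```text
[0.4986 0.2595 0.2496] [ 0.6457 -0.3418 -0.6924] 9.05
0.91 [374.0, 27.7] [0.5522 0.4487 0.036 ] [206.9683 119.2705  40.6974] 347 400 0 62
0.67 [387.2, 224.3] [0.6026 0.1928 0.036 ] [195.2575  41.3968  37.8076] 363 409 204 253
0.6 [314.2, 134.4] [0.487  0.3143 0.036 ] [233.4486 224.7218 203.6981] 294 340 107 155
```

View pics/w6.png

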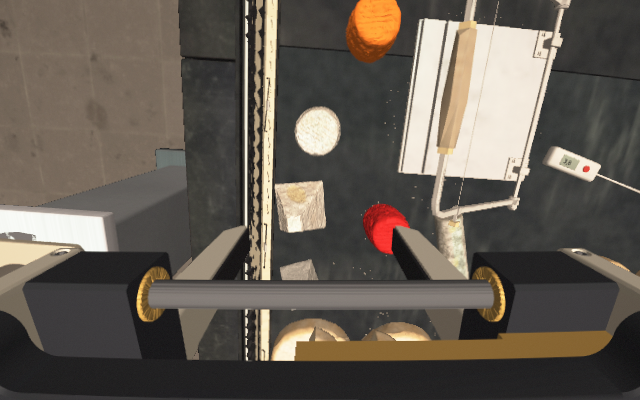

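Run:
```python
from h import *
np.set_printoptions(precision=4,suppress=True)
w=dict(np.load("w6.npz"))
for uv in ((317.5,130.5),):
    for z in (.036,.06,.072): print(z,atz(w,uv,z))
o,d=ray(w,(317.5,130.5));print(o)
for uv in ((294,130.5),(340.5,130.5)): print(atz(w,uv,.07))
# pyramid base
save("w6c",cv2.resize(w["px"][95:245,260:420],(800,750))[:600])
# silhouette fit
from scipy.optimize import minimize
g=cv2.inRange(w["px"],(90,85,70),(255,255,255)); g[:, :282]=0; 
n,l,st,ce=cv2.connectedComponentsWithStats(g); i=l[130,317]; m=(l==i); print(st[i])
a=np.linspace(0,2*np.pi,48)
def sil(x,y):
    P=np.r_[np.c_[x+.032*np.cos(a),y+.032*np.sin(a),0*a],np.c_[x+.031*np.cos(a),y+.031*np.sin(a),0*a+.072]]
    h=cv2.convexHull(proj(w,P).astype(np.float32)); k=np.zeros((400*4,640*4),np.uint8); cv2.fillPoly(k,[np.round((h+.5)*4).astype(int)],1); return cv2.resize(k.astype(np.float32),(640,400),interpolation=cv2.INTER_AREA)
r=minimize(lambda q:np.abs(sil(*q)-m).sum(),[.49,.32],method="Nelder-Mead",options=dict(initial_simplex=[[.49,.32],[.495,.32],[.49,.325]])); print(r.x,r.fun)
```

```text
0.036 [0.4911 0.3198 0.036 ]
0.06 [0.4912 0.3206 0.06  ]
0.072 [0.4913 0.321  0.072 ]
[0.4931 0.3329 0.416 ]
[0.4626 0.3189 0.07  ]
[0.5193 0.3229 0.07  ]
[ 294  106   47   50 1849]
[0.4915 0.3197] 251.375
```

View pics/w6c.png

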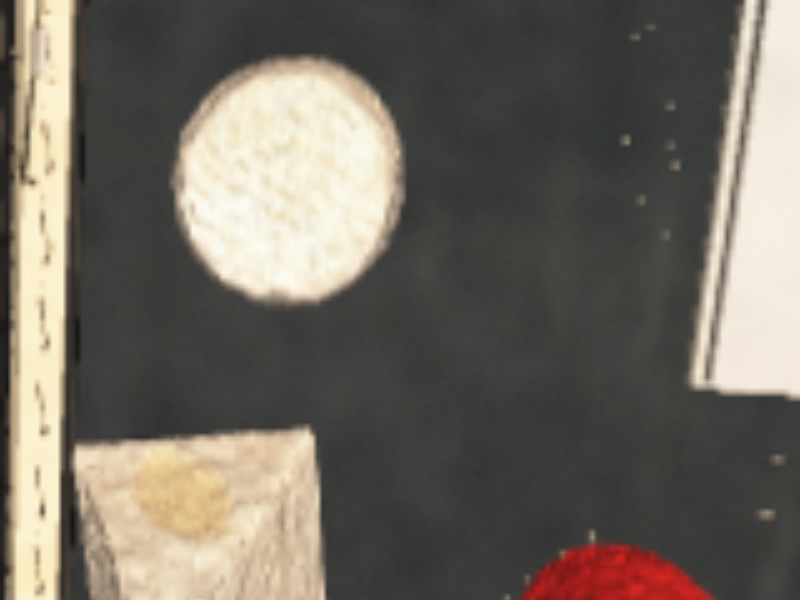

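Run:
```python
from h import *
np.set_printoptions(precision=4,suppress=True)
w=dict(np.load("w6.npz"))
f=lambda u,v:(260+u/5-.4,95+v/5-.4)
for n,p in (("fence R",f(78,180)),("fence L",f(15,180)),("pyr L",f(77,445)),("pyr R",f(312,428))):
    print(n,[atz(w,p,z)[:2] for z in (0,.03,.05)])
```

```text
fence R [array([0.4289, 0.3141]), array([0.4335, 0.3154]), array([0.4366, 0.3163])]
fence L [array([0.4104, 0.3128]), array([0.4163, 0.3143]), array([0.4203, 0.3152])]
pyr L [array([0.4308, 0.2342]), array([0.4353, 0.2413]), array([0.4383, 0.2461])]
pyr R [array([0.5029, 0.2446]), array([0.5022, 0.251 ]), array([0.5017, 0.2552])]
```

Run:
```python
from h import *
s=cam("side")["px"]; c=cam("scene")["px"]
save("fence",np.hstack([cv2.resize(c[150:270,180:280],(400,480),interpolation=cv2.INTER_CUBIC),cv2.resize(s[250:350,220:303],(400,480),interpolation=cv2.INTER_CUBIC)]))
```

```text
(no output)
```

View pics/fence.png

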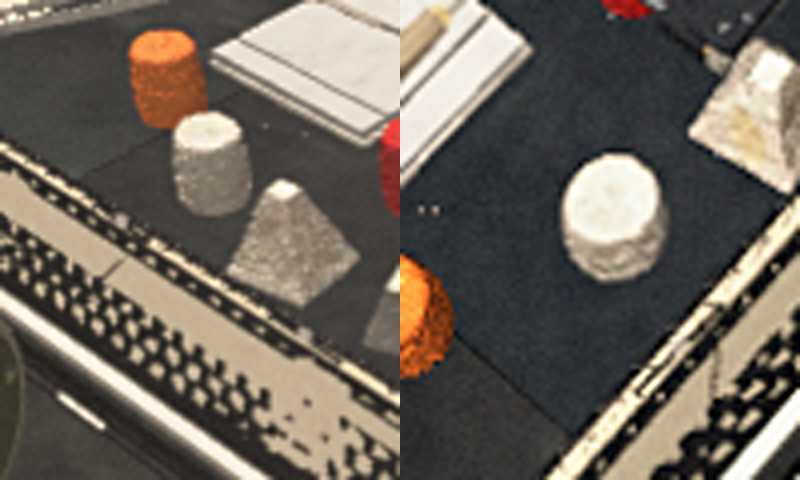

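jog_arm(commands=[[[-0.012, 0.1, 0], [0, 0, -0.03], -1], [[-0.012, 0.101, -0.08], [0, 0, -0.06], -1], [[-0.012, 0.101, -0.16], [0, 0, -0.09], -1], [[-0.012, 0.101, -0.22], [0, 0, -0.11], -1], [[-0.012, 0.101, -0.22], [0, 0, -0.11], -1], [[-0.012, 0.101, -0.22], [0, 0, -0.11], -1]])

```text
t: 10.0
tool_pos: [0.4924, 0.3203, 0.1195]
orientation: [2.791, 1.44, 0.01]
force: [0.2, 1.1, 0.3]
opening: 0.0932
```

Run:
```python
from h import *
np.set_printoptions(precision=4,suppress=True)
s=robot.read_state(); print(s["tool_pos"],s["orientation"],s["force"],s["q"])
c=cam("wrist"); save("w7",c["px"])
```

```text
[0.4924 0.3203 0.1195] [2.7906 1.4396 0.0097] [0.1929 1.1146 0.3275] [ 0.4905  0.1578  1.6421 -0.0017  1.3356  1.1092]
```

View pics/w7.png

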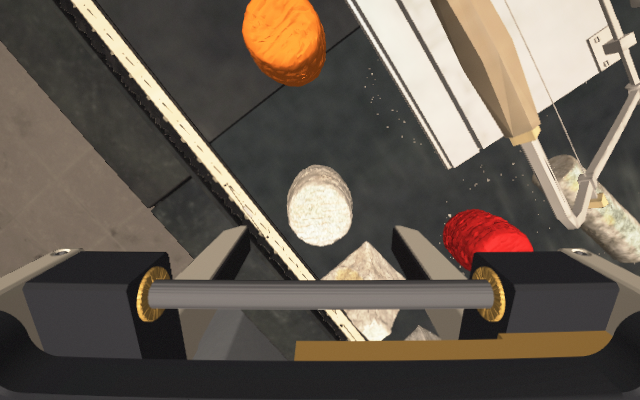

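jog_arm(commands=[[[-0.002, 0, -0.06], [0, 0, 0], -1], [[-0.002, 0, -0.11], [0, 0, 0], -1], [[-0.002, 0, -0.139], [0, 0, 0], -1], [[-0.002, 0, -0.139], [0, 0, 0], -1], [[-0.002, 0, -0.139], [0, 0, 0], 1], [[-0.002, 0, -0.139], [0, 0, 0], 1], [[-0.002, 0, -0.139], [0, 0, 0], 1], [[-0.002, 0, -0.139], [0, 0, 0], 1], [[-0.002, 0, -0.139], [0, 0, 0], 1]], newtons=12)

```text
t: 11.18
tool_pos: [0.492, 0.3208, 0.0373]
orientation: [2.791, 1.439, 0.013]
force: [0.6, -0.4, 2.4]
opening: 0.0577
```

jog_arm(commands=[[[0, 0, 0.05], [0, 0, 0], 1], [[0, 0, 0.12], [0, 0, 0], 1], [[0, 0, 0.2], [0, 0, 0], 1], [[0.005, 0, 0.28], [0, 0, 0], 1], [[0.01, -0.05, 0.34], [0, 0, 0.02], 1], [[0.02, -0.12, 0.34], [0, 0, 0.04], 1], [[0.03, -0.2, 0.34], [0, 0, 0.06], 1], [[0.04, -0.28, 0.34], [0, 0, 0.08], 1], [[0.05, -0.36, 0.34], [0, 0, 0.1], 1], [[0.06, -0.44, 0.34], [0, 0, 0.11], 1]])

```text
t: 12.42
tool_pos: [0.5276, 0.0553, 0.2408]
orientation: [-2.135, -2.302, -0.012]
force: [0.7, 1.2, -1.9]
opening: 0.0574
```

Run:
```python
from h import *
np.set_printoptions(precision=4,suppress=True)
s=robot.read_state(); print(s["t"],s["tool_pos"],s["orientation"],s["force"],s["opening"])
c=cam("scene"); save("s8",c["px"])
```

```text
12.425 [0.5276 0.0553 0.2408] [-2.1345 -2.3024 -0.0124] [ 0.6607  1.185  -1.8971] 0.05742358291020221
```

View pics/s8.png

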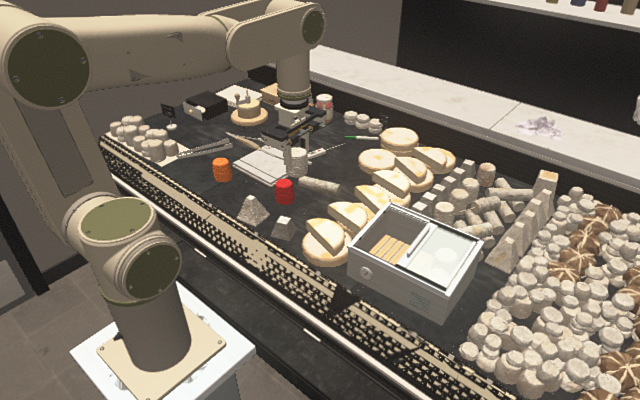

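jog_arm(commands=[[[0.01, -0.08, 0], [0, 0, 0], 1], [[0.02, -0.16, 0], [0, 0, 0], 1], [[0.03, -0.24, 0], [0, 0, 0], 1], [[0.04, -0.32, 0], [0, 0, 0], 1], [[0.05, -0.4, 0], [0, 0, 0], 1], [[0.055, -0.47, 0], [0, 0, 0], 1], [[0.057, -0.505, 0], [0, 0, 0], 1], [[0.057, -0.513, 0], [0, 0, 0], 1], [[0.057, -0.513, 0], [0, 0, 0], 1]])

```text
t: 13.6
tool_pos: [0.5625, -0.2569, 0.2406]
orientation: [-2.136, -2.304, -0.009]
force: [0.5, 0.9, -1.7]
opening: 0.0574
```

Run:
```python
from h import *
np.set_printoptions(precision=4,suppress=True)
s=robot.read_state(); print(s["t"],s["tool_pos"],s["orientation"],s["force"],s["opening"])
c=cam("scene"); save("s9",cv2.resize(c["px"][140:300,320:500],(800,600),interpolation=cv2.INTER_CUBIC))
c=cam("wrist"); save("w9",c["px"])
```

```text
13.6 [ 0.5625 -0.2569  0.2406] [-2.1359 -2.3038 -0.0088] [ 0.4727  0.9462 -1.6509] 0.057417827205305284
```

View pics/s9.png

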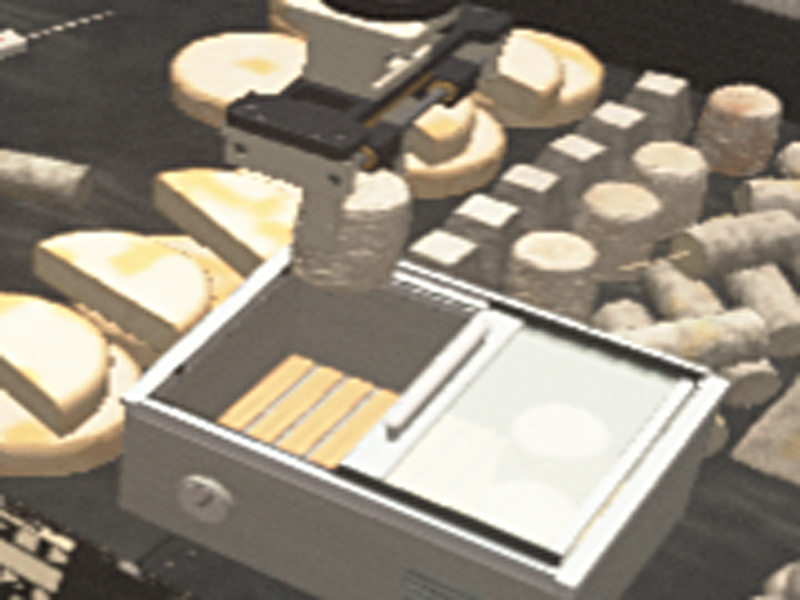

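View pics/w9.png

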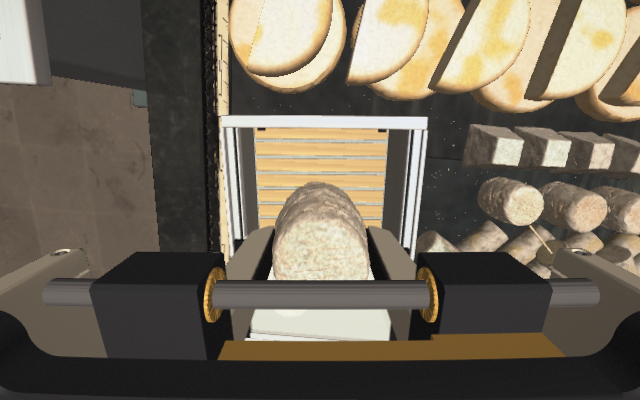

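jog_arm(commands=[[[-0.001, 0.0065, -0.03], [0, 0, 0], 1], [[-0.001, 0.0065, -0.07], [0, 0, 0], 1], [[-0.001, 0.0065, -0.12], [0, 0, 0], 1], [[-0.001, 0.0065, -0.17], [0, 0, 0], 1], [[-0.001, 0.0065, -0.21], [0, 0, 0], 1], [[-0.001, 0.0065, -0.245], [0, 0, 0], 1], [[-0.001, 0.0065, -0.265], [0, 0, 0], 1], [[-0.001, 0.0065, -0.273], [0, 0, 0], 1], [[-0.001, 0.0065, -0.275], [0, 0, 0], 1]])

```text
t: 14.82
tool_pos: [0.5624, -0.2528, 0.0763]
orientation: [2.134, 2.304, 0.009]
force: [-0.3, 0.0, -2.2]
opening: 0.0576
```

Run:
```python
from h import *
np.set_printoptions(precision=4,suppress=True)
s=robot.read_state(); print(s["t"],s["tool_pos"],s["orientation"],s["force"],s["opening"])
c=cam("scene"); save("s10",cv2.resize(c["px"][140:300,320:500],(800,600),interpolation=cv2.INTER_CUBIC))
c=cam("wrist"); save("w10",c["px"])
```

```text
14.825 [ 0.5624 -0.2528  0.0763] [2.1339 2.3039 0.0092] [-0.3207  0.0314 -2.2432] 0.05762725140770662
```

View pics/s10.png

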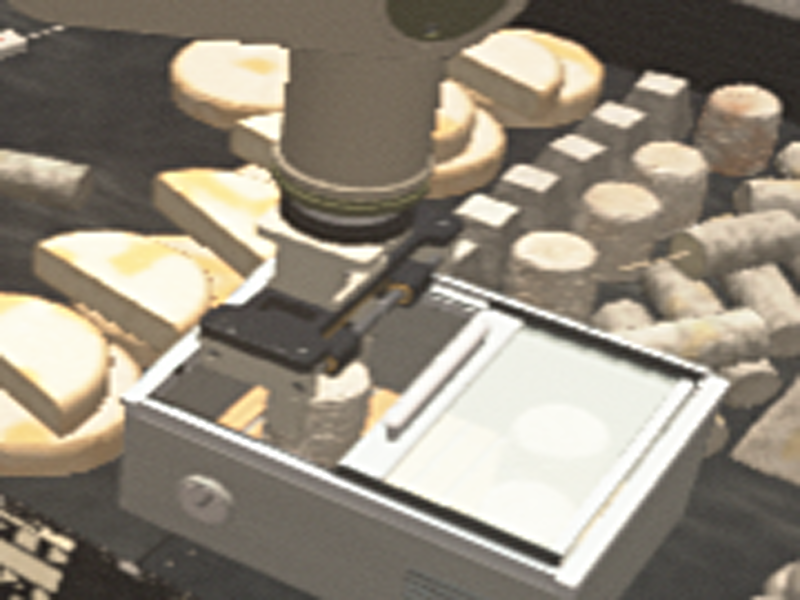

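View pics/w10.png

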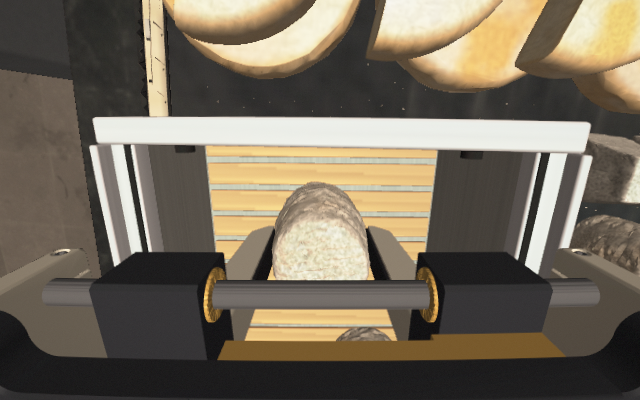

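jog_arm(commands=[[[0, 0, -0.003], [0, 0, 0], 1], [[0, 0, -0.006], [0, 0, 0], 1], [[0, 0, -0.009], [0, 0, 0], 1], [[0, 0, -0.012], [0, 0, 0], 1], [[0, 0, -0.0135], [0, 0, 0], 1], [[0, 0, -0.0135], [0, 0, 0], 1]])

```text
t: 15.68
tool_pos: [0.5625, -0.2529, 0.0685]
orientation: [2.134, 2.304, 0.009]
force: [-0.6, 0.9, -2.1]
opening: 0.058
```

jog_arm(commands=[[[0, 0, -0.001], [0, 0, 0], 1], [[0, 0, -0.002], [0, 0, 0], 1], [[0, 0, -0.003], [0, 0, 0], 1], [[0, 0, -0.003], [0, 0, 0], 1]])

```text
t: 16.18
tool_pos: [0.5627, -0.253, 0.0673]
orientation: [2.134, 2.303, 0.009]
force: [-3.3, 0.8, 5.3]
opening: 0.0577
```

jog_arm(commands=[[[0, 0, 0], [0, 0, 0], 0.1], [[0, 0, 0], [0, 0, 0], -0.3], [[0, 0, 0], [0, 0, 0], -0.8], [[0, 0, 0], [0, 0, 0], -0.8], [[0, 0, 0.02], [0, 0, 0], -0.8], [[0, 0, 0.08], [0, 0, 0], -0.8], [[0, 0, 0.16], [0, 0, 0], -0.8], [[0, 0, 0.24], [0, 0, 0], -0.8], [[0, 0, 0.26], [0, 0, 0], -0.8]])

```text
t: 17.3
tool_pos: [0.5647, -0.2541, 0.2293]
orientation: [2.128, 2.297, 0.012]
force: [0.1, -0.1, 0.6]
opening: 0.0838
```

Run:
```python
from h import *
np.set_printoptions(precision=4,suppress=True)
s=robot.read_state(); print(s["t"],s["tool_pos"],s["orientation"],s["force"],s["opening"])
c=cam("scene"); save("s11",cv2.resize(c["px"][140:300,320:500],(800,600),interpolation=cv2.INTER_CUBIC))
c=cam("wrist"); save("w11",c["px"])
```

```text
17.3 [ 0.5647 -0.2541  0.2293] [2.1281 2.2975 0.0123] [ 0.081  -0.1085  0.5535] 0.08376050711923178
```

View pics/s11.png

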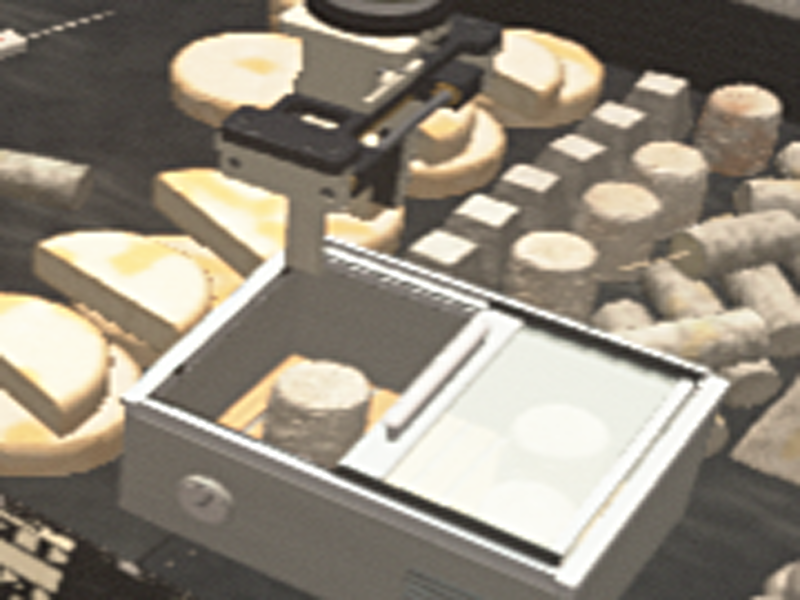

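View pics/w11.png

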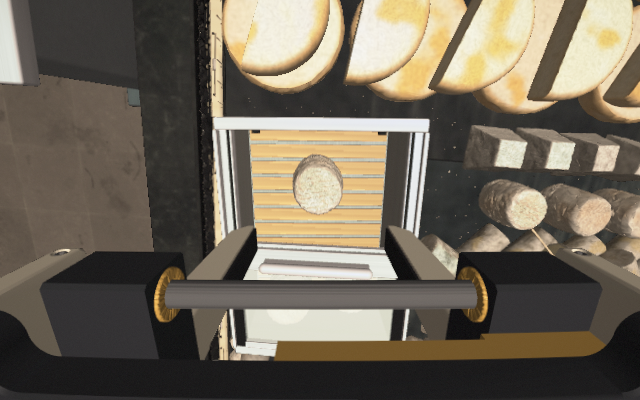

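jog_arm(commands=[[[0.003, -0.08, 0], [0, 0, 0], 1], [[0.006, -0.17, 0], [0, 0, 0], 1], [[0.006, -0.17, -0.03], [0, 0, 0], 1], [[0.006, -0.17, -0.05], [0, 0, 0], 1], [[0.006, -0.17, -0.05], [0, 0, 0], 1], [[0.006, -0.17, -0.05], [0, 0, 0], 1], [[0.006, -0.17, -0.05], [0, 0, 0], 1], [[0.006, -0.17, -0.1], [0, 0, 0], 1], [[0.006, -0.17, -0.144], [0, 0, 0], 1], [[0.006, -0.17, -0.145], [0, 0, 0], 1]])

```text
t: 18.65
tool_pos: [0.5661, -0.3544, 0.1369]
orientation: [2.133, 2.304, 0.01]
force: [-0.5, -0.4, -0.1]
opening: 0.0004
```

Run:
```python
from h import *
np.set_printoptions(precision=4,suppress=True)
s=robot.read_state(); print(s["t"],s["tool_pos"],s["orientation"],s["force"],s["opening"])
c=cam("scene"); save("s12",cv2.resize(c["px"][180:320,340:500],(800,600),interpolation=cv2.INTER_CUBIC))
c=cam("wrist"); save("w12",c["px"])
```

```text
18.65 [ 0.5661 -0.3544  0.1369] [2.133  2.3035 0.0102] [-0.5286 -0.3856 -0.0747] 0.00042008044900440774
```

View pics/s12.png

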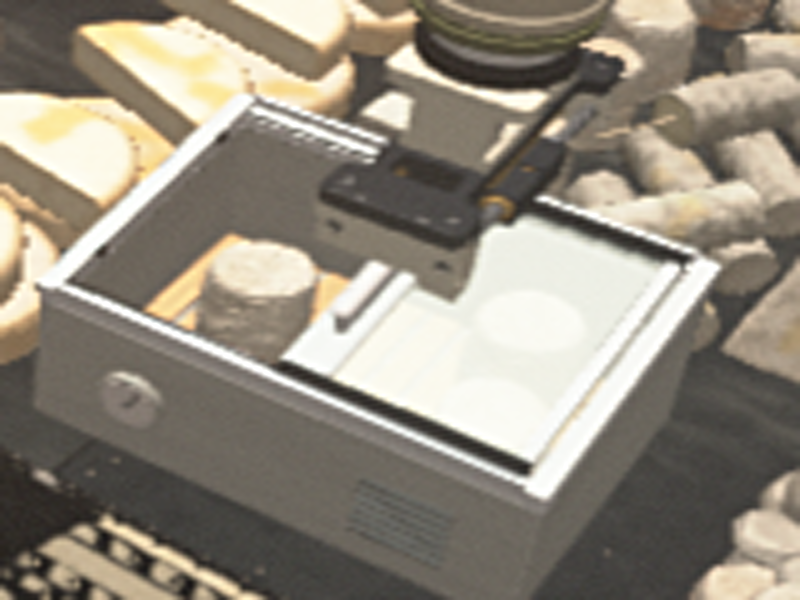

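View pics/w12.png

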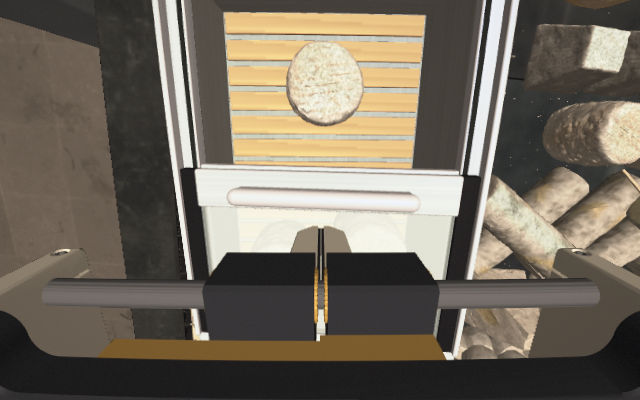

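jog_arm(commands=[[[-0.0005, 0.008, 0.006], [0, 0, 0], 1], [[-0.001, 0.016, 0.007], [0, 0, 0], 1], [[-0.002, 0.024, 0.007], [0, 0, 0], 1], [[-0.002, 0.033, 0.007], [0, 0, 0], 1], [[-0.003, 0.044, 0.007], [0, 0, 0], 1], [[-0.004, 0.056, 0.007], [0, 0, 0], 1], [[-0.005, 0.069, 0.007], [0, 0, 0], 1], [[-0.005, 0.082, 0.007], [0, 0, 0], 1], [[-0.006, 0.095, 0.007], [0, 0, 0], 1], [[-0.007, 0.108, 0.007], [0, 0, 0], 1]])

```text
t: 20.0
tool_pos: [0.5634, -0.2903, 0.1442]
orientation: [2.13, 2.3, 0.011]
force: [-0.1, -2.1, 1.0]
opening: 0.0004
```

jog_arm(commands=[[[-0.001, 0.013, -0.003], [0, 0, 0], 1], [[-0.002, 0.026, -0.003], [0, 0, 0], 1], [[-0.003, 0.038, -0.003], [0, 0, 0], 1], [[-0.003, 0.049, -0.003], [0, 0, 0], 1], [[-0.004, 0.058, -0.003], [0, 0, 0], 1], [[-0.005, 0.066, -0.003], [0, 0, 0], 1], [[-0.005, 0.072, -0.003], [0, 0, 0], 1], [[-0.006, 0.077, -0.003], [0, 0, 0], 1], [[-0.006, 0.082, -0.003], [0, 0, 0], 1], [[-0.006, 0.086, -0.003], [0, 0, 0], 1]])

```text
t: 21.25
tool_pos: [0.5595, -0.2385, 0.1423]
orientation: [2.13, 2.3, 0.01]
force: [-1.2, -2.7, 0.2]
opening: 0.0008
```

jog_arm(commands=[[[0, 0.004, 0], [0, 0, 0], 1], [[-0.001, 0.008, 0], [0, 0, 0], 1], [[-0.001, 0.012, 0], [0, 0, 0], 1], [[-0.001, 0.016, 0], [0, 0, 0], 1], [[-0.001, 0.02, 0], [0, 0, 0], 1], [[-0.002, 0.024, 0], [0, 0, 0], 1]])

```text
t: 22.0
tool_pos: [0.5585, -0.224, 0.1424]
orientation: [2.13, 2.3, 0.011]
force: [0.3, -1.6, -1.8]
opening: 0.001
```

jog_arm(commands=[[[0, 0.003, 0], [0, 0, 0], 1], [[0, 0.005, 0], [0, 0, 0], 1], [[0, 0.007, 0], [0, 0, 0], 1], [[0, 0.009, 0], [0, 0, 0], 1]])

```text
t: 22.5
tool_pos: [0.5583, -0.2207, 0.1424]
orientation: [2.129, 2.297, 0.007]
force: [0.3, -12.9, -3.3]
opening: 0.0005
```

jog_arm(commands=[[[0, 0.001, 0], [0, 0, 0], 1], [[0, 0.001, 0], [0, 0, 0], 1], [[0, -0.015, 0], [0, 0, 0], 1], [[0, -0.025, 0.01], [0, 0, 0], 1], [[0, -0.025, 0.1], [0, 0, 0], 1], [[0, -0.025, 0.2], [0, 0, 0], 1], [[0, -0.025, 0.25], [0, 0, 0], 1], [[0, -0.025, 0.25], [0, 0, 0], 1], [[0, -0.025, 0.25], [0, 0, 0], 1]])

```text
t: 23.62
tool_pos: [0.558, -0.2355, 0.2912]
orientation: [2.13, 2.299, 0.007]
force: [-0.1, -0.5, -0.6]
opening: 0.0006
```

Run:
```python
from h import *
np.set_printoptions(precision=4,suppress=True)
s=robot.read_state(); print(s["t"],s["tool_pos"],s["orientation"],s["force"],s["opening"])
c=cam("scene"); save("s13",cv2.resize(c["px"][180:320,340:500],(800,600),interpolation=cv2.INTER_CUBIC)); save("s13f",c["px"])
c=cam("wrist"); save("w13",cv2.resize(c["px"][60:260,180:440],(780,600),interpolation=cv2.INTER_CUBIC)); np.savez("w13.npz",**c)
```

```text
23.625 [ 0.558  -0.2355  0.2912] [2.1303 2.2986 0.0066] [-0.0805 -0.4632 -0.5617] 0.00055847726498461
```

View pics/s13.png

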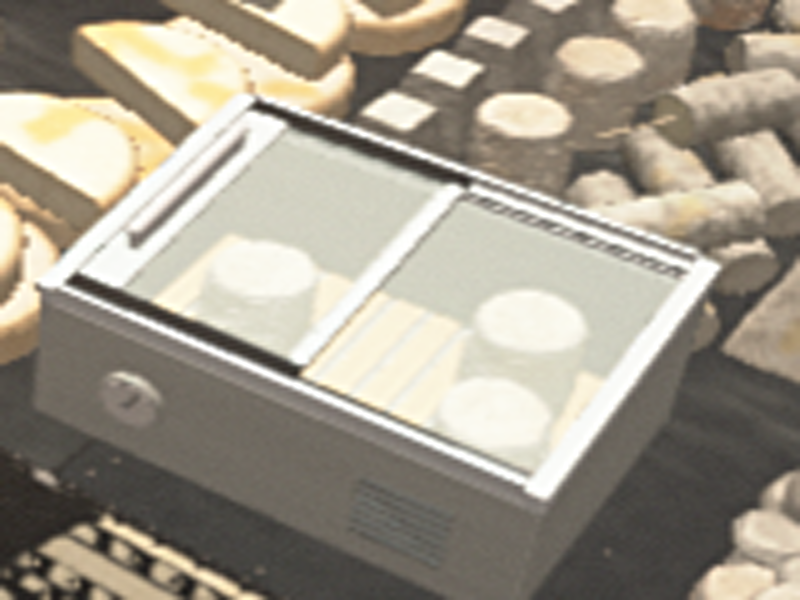

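View pics/w13.png

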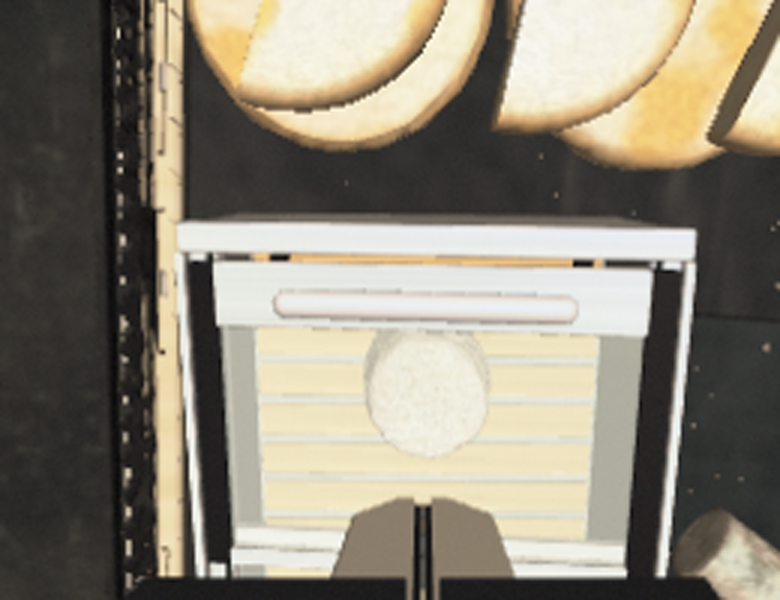

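View pics/s13f.png

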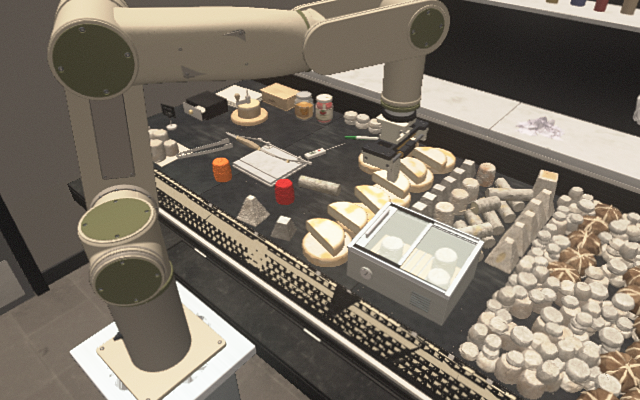

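Run:
```python
from h import *
np.set_printoptions(precision=4,suppress=True)
w=dict(np.load("w13.npz"))
for z in (.145,.148,.15): 
  P=atz(w,(321.4,161.8),z); q=np.load("p3.npy"); d=P-np.array([q[0],q[1],0]); print(P,-np.sin(q[2])*d[0]+np.cos(q[2])*d[1])
save("w13b",cv2.resize(w["px"][125:175,230:420],(800,210*1),interpolation=cv2.INTER_CUBIC))
```

```text
[ 0.5576 -0.2074  0.145 ] 0.11182817291600396
[ 0.5576 -0.207   0.148 ] 0.11227614685278699
[ 0.5575 -0.2067  0.15  ] 0.11257479614397564
```

View pics/w13b.png

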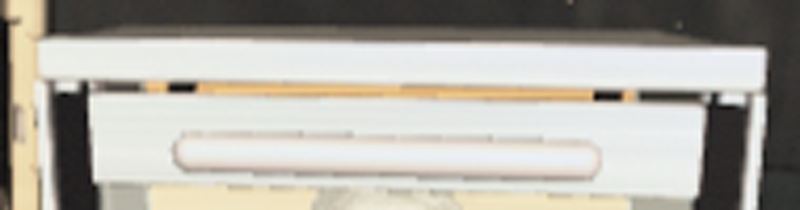

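Run:
```python
from h import *
print(robot.close_job(), robot.read_state()["t"])
```

```text
the job is handed in; nothing more can be done
the job is handed in; nothing more can be done
```

The pale drum is in the chest, standing upright on the wooden floor, and the glass door is shut. I handed the job in at about 24 s.

- **Door opened:** I pushed it by its grip rib until it hit the end stop, where the force rose to about 18 N.
- **Cheese moved:** I gripped the drum at 12 N (58 mm opening) and carried it over. I lowered it in small steps until the wrist felt contact, about 5 N upward. Then I released it.
- **Door closed:** I pushed the rib back at about 20 mm/s over the last stretch, slower at the very end. It met the end frame at about 13 N, and I backed the arm off clear.

**Last checks:**
- In the final images the drum stands upright inside.
- I measured the rib at 0.112 m left of the chest's origin, which is the fully shut position. The black buffers fill the gap to the end frame.
- The two cheeses already in the chest, and the grey block, pyramid and red and orange look-alikes outside, appear where they were. I judged this by eye and did not re-measure them.

**One disagreement:** my first estimate of the chest's pose, from the scene camera alone, was about 10 to 15 mm off and implied a lower rim than stated. I used a fit to the two wrist views instead, and the contacts at both ends of the door's travel agreed with it.

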